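# Connect the purge lance to the gas manifold

## Task

Take the purge lance (the steel tube with the black grip sleeve and pointed nozzle) out of the rack and push its plain end straight down into the one open push-fit fitting on the manifold, past the seal until it bottoms on the hidden stop inside, firmly but never with more than 35 N. Leave it standing there, then flip the toggle valve fully over to open it. Do not disturb the other things on the bench.

Things in the scene. Friction and masses are not known exactly. Their poses are not given: they have to be found in the camera images.
- tube: the purge lance, standing upright and loose in one of the rack's three holes, 70 g, 116 mm long. Origin at the centre of its lower end, z along it to the nozzle. Steel tube 12 mm across from 0 to 60 mm with a 1 mm chamfer at the foot, a black round grip sleeve 20 mm across from 60 to 100 mm, then a conical nozzle 12 mm narrowing to 6 mm, to 116 mm. In the rack its foot is 10 mm above the table
- tube_tip (a point): centre of the lance's lower end, the end that goes into the fitting
- tube_grip (a point): middle of the grip sleeve, on the axis, 80 mm above the lower end: the place to hold it (20 mm wide)
- rack: fixed aluminium block 50 x 170 x 40 mm, origin at the centre of its underside, long side along its y. Three holes 14.5 mm across and 30 mm deep along its y at -60, 0 and +60 mm hold the lance, a plain 12 mm steel post (75 mm) and a small screwdriver, in any order
- manifold: fixed black bar 60 x 250 x 30 mm, origin at the centre of its underside, long side along its y. Three steel fittings 32 mm across and 46 mm high stand on it at y = -70, 0 and +70 mm, in any order: one open (the port), one closed by a plug with a flat grey head (18 mm higher than the mouth), one with a steel elbow tube (28 mm higher than the mouth, pointing out sideways)
- port: the open push-fit fitting, origin at the centre of its underside on top of the manifold, z up. Its springy seal grips when the lance's end is 8 to 13 mm below the mouth: passing it takes a push peaking at about 6 to 12 N; beyond it the lance slides on against a drag of some 3 to 7 N that pulls either way
- port_mouth (a point): centre of the open fitting's mouth, 46 mm above its underside and 76 mm above the table. The flared black collar, 39 mm across, has a funnel about 20 mm across at the mouth, narrowing within 6 mm to the bore, 13.6 mm across. The hidden solid stop that ends the travel is slightly springy (20 N/mm) and lies 18 to 40 mm below the mouth, different each time: found only by feel, where the force rises steeply and stays
- valve (a joint): angle of the toggle valve's lever, rad: 0 = shut, leaning 0.55 rad from upright towards the valve's -x side (near the robot), 1.1 = fully open, leaning as much to its +x side. It starts between 0 and 0.12, stays where it is left, and needs about 1 N at the ball
- valve_tip (a point): centre of the grey 26 mm ball on the end of the lever; the lever pivots about the valve's y axis 22 mm above the table, 75 mm from the ball's centre
- valve_base: fixed black block 70 x 50 x 25 mm under the valve lever, origin at the centre of its underside; its +x is the direction the lever is flipped (within 0.4 rad of straight away from the robot)
- post: plain steel post 12 mm by 75 mm standing in the rack, origin at its foot: leave it there
- driver: small screwdriver with a grey handle, 106 mm, standing in the rack, origin at its foot: leave it there
- mount: mirror mount on a round foot, 75 mm high, 44 mm across, origin under its foot: leave it alone
- jar: amber glass jar 52 mm across, 60 mm high, origin under its foot: leave it alone
- slide: glass block 26 x 76 x 6 mm lying on the table: leave it alone
- clampfork: black clamp 70 x 24 x 10 mm with a screw (18 mm high) lying on the table: leave it alone
- screwtray: grey tray 100 x 70 x 25 mm on the table: leave it alone
- nut: steel hexagon nut 28 x 12 mm on the table: leave it alone

How it is judged:
By the outcome, as a careful person would: the job done as asked, in the order asked, and still so for the second after the job is handed in, with the robot touching nothing.
It also fails if it takes over 58 s, if anything falls off the work surface, if the arm or the gripper's body presses on something with over 40 N, if the wrist force passes 120 N, or if a joint passes its speed limit or range.

## Robot

A 6-joint arm with a two-finger parallel gripper is mounted at the origin on the work surface. World frame = base frame: x ahead of the robot, y to its left, z up, the work surface at z = 0. Lengths are in m, angles in rad, forces in N, time in s.
With the tool pointing down it reaches from about 0.375 to 0.9 m from the base axis. Payload 3.1 kg.
Tool frame: the origin (TCP) lies on the centre line of the jaws, within the pads' length; the fingertips stand 11 mm ahead of it and the grasp point (between the pads) lies 8 mm behind it; x points along the fingers, y is the direction in which the jaws open and shut, and the axes are right-handed (so a half turn about x gives the same grasp; the last joint's range is limited). The gripper opens to 87 mm and grips with 3 to 60 N. Pads are 19 mm wide; open, the fingers measure 117 mm over their backs; the gripper's body (75 mm by 190 mm) begins 51 mm behind the grasp point.
Start: joints at [0.928, 0.527, 1.433, -0, 1.181, -0.178], TCP at [0.28, 0.559, 0.234] pointing down, gripper open.
Joint ranges: [-3.08, 3.08], [-0.75, 2.2], [0.22, 2.44], [-1.43, 4.57], [0, 2.65], [-2.85, 2.85]. Speed limits (rad/s): [2.79, 2.79, 3.14, 3.14, 3.14, 3.14].

## Interface

Orientations are given as a unit quaternion [x, y, z, w].
In Python, from rig import robot, camera, camera_info gives the robot as it stands.
- The arm moves only by the shell command python3 -m inch 'ROWS' [FORCE]. ROWS is JSON, a list that holds one entry, the list of rows, each a list of 5 numbers: the shift along the tool's x, y, z in cm, then the turn about the tool's x in rad, then the opening, from 0 (shut) to 1 (fully open). A call has 1 to 8 rows; each row shifts and turns the pose as measured when the row begins, along the tool's axes as they then stand; what a row does not reach is not made up. A row lasts 1/12 s, in which the tool goes at most 41.7 mm and 7.16 degrees, less where a joint would pass 70% of its speed; a pose out of reach is approached as far as the arm can. A call with a gripper value outside its range is refused whole. The fingers move at their own pace and stop on an object; FORCE is the grip in N (left out, the last holds). Time passes only in rows, so rows that do not move let the fingers close. It gives the time, the measured TCP pose, the force and the opening at its end, in the units of the state.
- robot.get_obs(): the state, without advancing time (a new reading comes with each control period).
- camera(name): name is "side" or "top"; returns the picture (400x640x3 uint8, red, green, blue); there is no depth.
- camera_info(name): a dict with "camera_matrix" (3x3 intrinsics, pixels), "rvec" (rotation vector, rad) and "tvec" (3), from world to camera coordinates, as OpenCV has them. Camera axes: x right, y down, z forward; pixel columns grow to the right and rows downward; lengths in m; the calibration is good to about 2 mm. A picture is of the moment at which its call begins. camera_info takes no time and is no camera call.
- robot.hand_in(): hands the job in, once; it reports no verdict.
The state is a dict: "time": time; "q": joint angles; "joint_velocities": joint speeds; "joint_torque": joint torques, N m; "position": TCP position; "tool_rot": TCP orientation; "ft_force": force on the tool from outside, world axes, zero at the start; "moment": the same for the moment, N m; "grip_width": finger opening in m.
Only numpy, scipy, OpenCV 4.12 (cv2) and the standard library are available. Lean on these libraries where they do the work, as an engineer would, in place of code of your own. Each camera call takes 0.05 s, during which the arm holds its last target. There are 200 camera calls.

## Working session

There is one attempt and no reset: what is moved stays moved. The work goes in short steps, Python scripts to look and compute and a shell command to move; the robot and the scene stay as the last step left them, time stands still between calls to the robot, and variables do not carry over. Pictures are saved under pics/ and viewed, about 8 in all and at most 12, crops included, and the job is handed in when it is done.

```bash
mkdir -p pics; ls; python3 - <<'E'
from rig import robot,camera,camera_info
import cv2
for n in("top","side"):
    cv2.imwrite(f"pics/{n}0.png",camera(n)[:,:,::-1]); i=camera_info(n); print(n,i)
print(robot.get_obs())
E
```

```text
pics
top {'camera_matrix': array([[385.64485978,   0.        , 323.62924553],
       [  0.        , 385.64485978, 203.35919958],
       [  0.        ,   0.        ,   1.        ]]), 'rvec': array([ 2.17136393, -2.17482739,  0.17554885]), 'tvec': array([-0.01843443,  0.5597068 ,  0.98699214])}
side {'camera_matrix': array([[496.96300225,   0.        , 313.83789125],
       [  0.        , 496.96300225, 194.59700047],
       [  0.        ,   0.        ,   1.        ]]), 'rvec': array([ 0.09683696, -2.78437825,  1.33937556]), 'tvec': array([0.52528702, 0.08316767, 1.3024977 ])}
{'time': 0.1, 'q': array([ 9.28488916e-01,  5.28409848e-01,  1.43377266e+00, -1.15905301e-05,
        1.18140944e+00, -1.78494166e-01]), 'joint_velocities': array([ 0.00152774, -0.00017219, -0.00138811, -0.00109373,  0.00160089,
        0.00018802]), 'joint_torque': array([-3.89404095e-04, -4.40986633e+01, -1.77150303e+01,  6.33937656e-02,
        5.34474151e-02, -5.11641247e-05]), 'position': array([0.27918337, 0.55846148, 0.23264744]), 'tool_rot': array([ 0.16186557,  0.68845606, -0.16316492,  0.68789897]), 'ft_force': array([ 0.16655963, -0.87442623,  0.53233998]), 'moment': array([ 0.05998616, -0.02448424, -0.03924912]), 'grip_width': 0.08712697299925663}
```

View pics/top0.png

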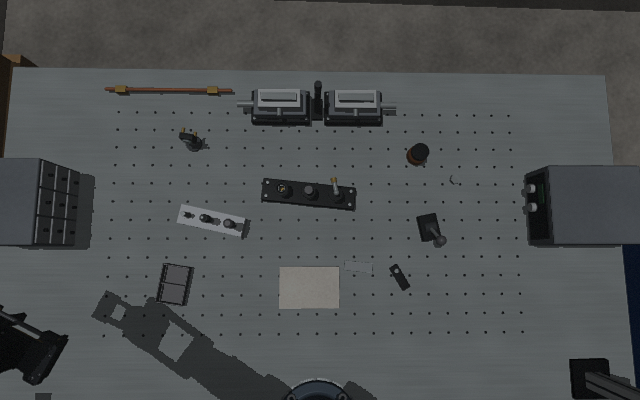

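View pics/side0.png

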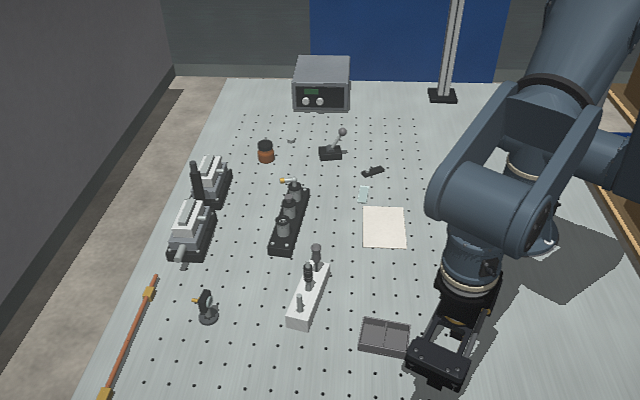

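Top view: the rack is at about (213,220), manifold (308,194) and valve (430,230). In the side view the rack is at about (308,295) and the manifold at (289,220). I'll make enlarged crops next.

```bash
cat >h.py <<'E'
import numpy as np, cv2
from rig import robot,camera,camera_info
from scipy.spatial.transform import Rotation as R
I={n:camera_info(n) for n in("top","side")}
def ray(n,p):
    i=I[n];M=cv2.Rodrigues(i["rvec"])[0]
    d=M.T@np.linalg.inv(i["camera_matrix"])@np.array([*p,1.]);return -M.T@i["tvec"],d/np.linalg.norm(d)
def onz(n,p,z):
    c,d=ray(n,p);return c+d*(z-c[2])/d[2]
def proj(n,P):
    i=I[n];return cv2.projectPoints(np.float64(P).reshape(-1,1,3),i["rvec"],i["tvec"],i["camera_matrix"],None)[0].reshape(-1,2)
def two(pt,ps):
    c,d=ray("top",pt);e,f=ray("side",ps)
    s=np.linalg.lstsq(np.c_[d,-f],e-c,rcond=None)[0];a=c+s[0]*d;b=e+s[1]*f
    return (a+b)/2,np.linalg.norm(a-b)
def tool(): # world pos/rot
    o=robot.get_obs();return o,R.from_quat(o["tool_rot"]).as_matrix()
def togo(P,yaw=None): # shift in cm in tool axes to TCP at P
    o,M=tool();print("t",o["time"],"pos",o["position"].round(4),"shift cm",(M.T@(np.array(P)-o["position"])*100).round(2),"x",M[:,0].round(3),"y",M[:,1].round(3),"F",o["ft_force"].round(1))
E
python3 - <<'E'
import cv2,numpy as np
t=cv2.imread("pics/top0.png");s=cv2.imread("pics/side0.png")
f=lambda im,x,y,w,h,k:cv2.resize(im[y:y+h,x:x+w],None,fx=k,fy=k,interpolation=cv2.INTER_CUBIC)
a=f(t,170,170,200,75,4)        # 800x300
b=f(s,260,170,80,170,3.5)  # 280x595
cv2.imwrite("pics/c1.png",a)
c=np.zeros((595,790,3),np.uint8);c[:,:280]=b
d=f(t,405,205,50,50,5);e=f(s,310,120,50,50,5);c[:250,285:535]=d;c[:250,540:790]=e
cv2.imwrite("pics/c2.png",c)
E
```

```text
(no output)
```

View pics/c1.png

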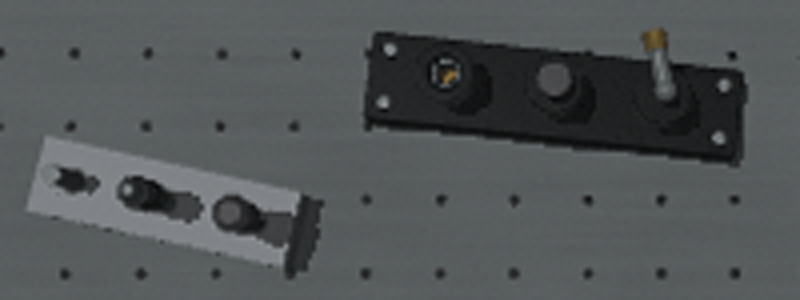

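View pics/c2.png

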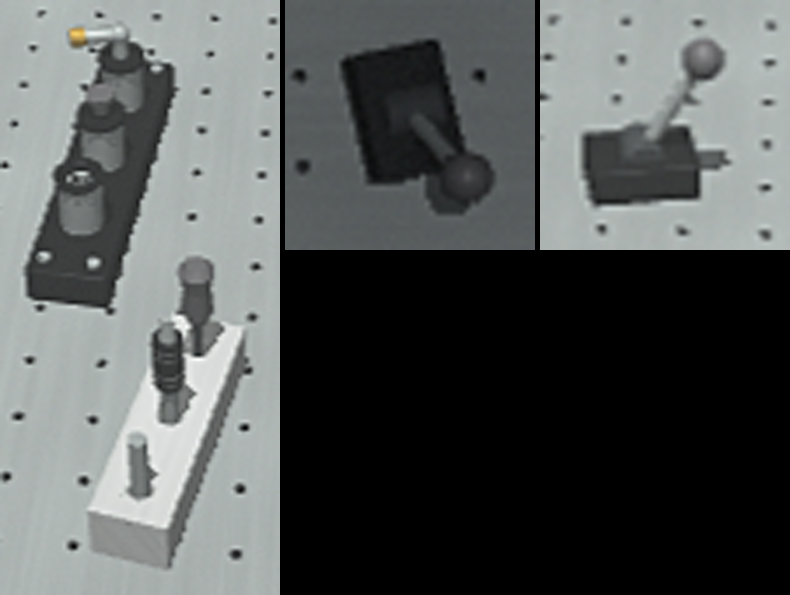

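Middle rack slot: lance, with its nozzle at top px (201,217.5) and side px (307.7,263.7). Port: the leftmost fitting (+y), mouth at top px (281.8,188.2) and side px (282.9,220.9). Valve ball: about (441.6,240.3) top and (342,131.8) side.

```bash
python3 - <<'E'
from h import *
t=cv2.imread("pics/top0.png")
print("port",two((281.75,188.25),(282.9,220.9)),onz("top",(281.75,188.25),.076),onz("side",(282.9,220.9),.076))
print("nozzle",two((201,217.5),(307.7,263.7)),onz("top",(201,217.5),.126),onz("side",(307.7,263.7),.126))
print("ball",two((441.6,240.3),(342.3,131.8)))
g=cv2.cvtColor(t,6)
m=(g>105).astype(np.uint8); m[:170]=0;m[250:]=0;m[:,:170]=0;m[:,260:]=0
m=cv2.morphologyEx(m,cv2.MORPH_CLOSE,np.ones((9,9)))
c=max(cv2.findContours(m,0,2)[0],key=cv2.contourArea)
b=cv2.boxPoints(cv2.minAreaRect(c)); W=[onz("top",p,.04) for p in b]; print("rack",np.round(W,3),np.mean(W,0))
# plug head, elbow
for nm,p,z in(("plug",(170+555/4,170+80/4),.094),):print(nm,onz("top",p,z))
for p in((370,30),(746,70),(740,165),(367,128)):print("man",onz("top",(170+p[0]/4,170+p[1]/4),.03))
for p in((345,60),(437,42),(465,165),(372,183)):print("vb",onz("top",(405+(p[0]-285)/5,205+p[1]/5),.025))
# rack hole base of lance: post top, driver top
print("post",onz("top",(170+50/4,170+173/4),.085),onz("side",(260+138/3.5,170+437/3.5),.085))
print("driver",onz("top",(170+232/4,170+212/4),.116),onz("side",(260+197/3.5,170+265/3.5),.116))
E
```

```text
port (array([0.59525069, 0.08940816, 0.06764231]), np.float64(0.0011075282995714724)) [0.59330236 0.08877233 0.076     ] [0.59414478 0.09864678 0.076     ]
nozzle (array([0.51546728, 0.27790742, 0.11819951]), np.float64(0.0011545059993688768)) [0.51419132 0.27570009 0.126     ] [0.51519616 0.28522837 0.126     ]
ball (array([ 0.46111448, -0.3156532 ,  0.08183934]), np.float64(0.002384494611139887))
rack [[0.51  0.363 0.04 ]
 [0.56  0.354 0.04 ]
 [0.522 0.187 0.04 ]
 [0.472 0.197 0.04 ]] [0.51600178 0.2756406  0.04      ]
plug [0.58601365 0.01996858 0.094     ]
man [0.62993829 0.14372381 0.03      ]
man [ 0.60339799 -0.10810396  0.03      ]
man [ 0.53921792 -0.10315519  0.03      ]
man [0.56389549 0.1446513  0.03      ]
vb [ 0.5241809  -0.27092063  0.025     ]
vb [ 0.53389685 -0.32136786  0.025     ]
vb [ 0.46771426 -0.3338478   0.025     ]
vb [ 0.45826367 -0.28320398  0.025     ]
post [0.52846239 0.33296652 0.085     ] [0.52902077 0.33516707 0.085     ]
driver [0.50177614 0.21380751 0.116     ] [0.50215097 0.22073275 0.116     ]
```

```bash
cat >>h.py <<'E'
def turn(yaw): # smallest turn about tool x to bring jaw axis to world yaw (mod pi)
    o,M=tool();c=np.arctan2(M[1,1],M[0,1]);s=np.sign(M[2,0]);d=(yaw-c+np.pi/2)%np.pi-np.pi/2
    print("turn",round(s*d,3),"q6",o["q"][5].round(2),"grip",o["grip_width"].round(4))
E
python3 - <<'E'
from h import *
togo((.5148,.2758,.20)); turn(-.226)
E
```

```text
t 0.1 pos [0.2792 0.5585 0.2326] shift cm [  3.28 -14.73  33.72] x [-0.001 -0.002 -1.   ] y [ 0.447  0.894 -0.002] F [ 0.2 -0.9  0.5]Traceback (most recent call last):
  File "<stdin>", line 2, in <module>
  File "h.py", line 22, in turn
    print("turn",round(s*d,3),"q6",o["q"][5].round(2),"grip",o["grip_width"].round(4))
                                                             ^^^^^^^^^^^^^^^^^^^^^
AttributeError: 'float' object has no attribute 'round'
```

```bash
sed -i 's/\["grip_width"\].round(4)/["grip_width"]/' h.py
python3 -m inch '[[[0,-1.5,3.4,0,1],[0,-1.5,3.4,0,1],[0.4,-1.5,3.4,0,1],[0.4,-1.5,3.4,0,1],[0.4,-1.5,3.4,0,1],[0.4,-1.5,3.4,0,1],[0.4,-1.5,3.4,0,1],[0.4,-1.5,3.4,0,1]]]'
python3 -m inch '[[[0,0,0,0.12,1],[0,0,0,0.12,1],[0,0,0,0.12,1],[0,0,0,0.12,1],[0,0,0,0.12,1],[0,0,0,0.12,1],[0,0,0,0.12,1],[0,0,0,0.12,1]]]'
python3 - <<'E'
from h import *
togo((.5148,.2758,.20)); turn(-.226)
E
```

```text
time: 0.77
position: [0.4695, 0.3279, 0.2046]
tool_rot: [0.157, 0.691, -0.157, 0.688]
ft_force: [0.7, 0.8, -0.2]
grip_width: 0.0871
time: 1.43
position: [0.475, 0.3166, 0.1994]
tool_rot: [0.464, 0.531, -0.473, 0.528]
ft_force: [-0.1, 0.6, -0.3]
grip_width: 0.0873
t 1.4333 pos [0.475  0.3166 0.1994] shift cm [-0.09  3.46  4.54] x [-0.012 -0.006 -1.   ] y [ 0.993  0.121 -0.013] F [-0.1  0.6 -0.3]
turn 0.348 q6 0.27 grip 0.08732024023290039
```

```bash
python3 -m inch '[[[0,1.7,2.2,0,1],[0,1.7,2.2,0,1],[0,0,0,0.12,1],[0,0,0,0.12,1],[0,0,0,0.1,1],[0,0,0,0,1]]]'
python3 - <<'E'
from h import *
togo((.5148,.2758,.15)); turn(-.226)
cv2.imwrite("pics/s1.png",cv2.resize(camera("side")[150:330,220:400,::-1],None,fx=3,fy=3,interpolation=2))
E
```

```text
time: 1.93
position: [0.5137, 0.2746, 0.1962]
tool_rot: [-0.549, -0.439, 0.562, -0.435]
ft_force: [0.5, 0.2, -0.5]
grip_width: 0.0871
t 1.9333 pos [0.5137 0.2746 0.1962] shift cm [ 4.61  0.15 -0.19] x [-0.018 -0.008 -1.   ] y [ 0.972 -0.236 -0.016] F [ 0.5  0.2 -0.5]
turn -0.012 q6 0.54 grip 0.08712311730820727
```

View pics/s1.png

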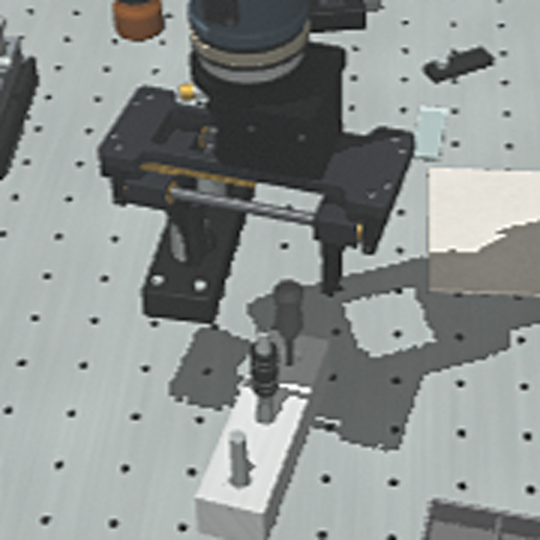

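The gripper is open above the lance, with the jaws across the rack. Nozzle at crop (264,340), so going down.

```bash
python3 -m inch '[[[2.5,0.05,-0.1,0,1],[2.5,0.05,-0.1,0,1],[2.2,0,0,0,1],[1.5,0,0,0,1]]]'
python3 - <<'E'
from h import *
togo((.5148,.2758,.082)); turn(-.226)
E
```

```text
time: 2.32
position: [0.5173, 0.2776, 0.1108]
tool_rot: [-0.549, -0.442, 0.555, -0.441]
ft_force: [-0.2, -0.7, 0.2]
grip_width: 0.0869
t 2.3167 pos [0.5173 0.2776 0.1108] shift cm [ 2.88 -0.19  0.21] x [-0.007 -0.004 -1.   ] y [ 0.976 -0.219 -0.006] F [-0.2 -0.7  0.2]
turn 0.005 q6 0.53 grip 0.08686691580964943
```

```bash
python3 -m inch '[[[1.5,-0.1,0.1,0,1],[1.3,-0.1,0.1,0,1],[0,0,0,0,1],[0,0,0,0,0.35],[0,0,0,0,0.3],[0,0,0,0,0.3]]]' 15
python3 - <<'E'
from h import *
togo((.5148,.2758,.082)); turn(-.226)
E
python3 -m inch '[[[0,0,0,0,0.2],[0,0,0,0,0.1],[0,0,0,0,0],[0,0,0,0,0],[0,0,0,0,0]]]' 15
python3 - <<'E'
from h import *
togo((.5148,.2758,.082)); turn(-.226)
E
```

```text
time: 2.82
position: [0.5113, 0.2761, 0.0779]
tool_rot: [-0.543, -0.447, 0.554, -0.444]
ft_force: [-0.1, 0.0, -0.6]
grip_width: 0.0742
t 2.8167 pos [0.5113 0.2761 0.0779] shift cm [-0.42  0.34 -0.04] x [-0.015 -0.007 -1.   ] y [ 0.979 -0.205 -0.013] F [-0.1  0.  -0.6]
turn 0.02 q6 0.51 grip 0.07415935993218194
time: 3.23
position: [0.5137, 0.277, 0.0815]
tool_rot: [-0.545, -0.447, 0.552, -0.446]
ft_force: [-0.4, 0.2, -0.3]
grip_width: 0.0416
t 3.2333 pos [0.5137 0.277  0.0815] shift cm [-0.05  0.13  0.1 ] x [-0.008 -0.004 -1.   ] y [ 0.979 -0.203 -0.007] F [-0.4  0.2 -0.3]
turn 0.022 q6 0.51 grip 0.041645378619623474
```

```bash
python3 -m inch '[[[0,0,0,0,0],[0,0,0,0,0],[0,0,0,0,0],[0,0,0,0,0],[0,0,0,0,0],[0,0,0,0,0]]]' 15
python3 - <<'E'
from h import *
for i in range(4): togo((.5148,.2758,.082))
turn(-.226)
E
```

```text
time: 3.73
position: [0.5146, 0.277, 0.0821]
tool_rot: [-0.546, -0.447, 0.551, -0.446]
ft_force: [-0.2, 0.0, 1.3]
grip_width: 0.0194
t 3.7333 pos [0.5146 0.277  0.0821] shift cm [0.01 0.05 0.12] x [-0.006 -0.004 -1.   ] y [ 0.979 -0.203 -0.005] F [-0.2  0.   1.3]
t 3.7333 pos [0.5146 0.277  0.0821] shift cm [0.01 0.05 0.12] x [-0.006 -0.004 -1.   ] y [ 0.979 -0.203 -0.005] F [-0.2  0.   1.3]
t 3.7333 pos [0.5146 0.277  0.0821] shift cm [0.01 0.05 0.12] x [-0.006 -0.004 -1.   ] y [ 0.979 -0.203 -0.005] F [-0.2  0.   1.3]
t 3.7333 pos [0.5146 0.277  0.0821] shift cm [0.01 0.05 0.12] x [-0.006 -0.004 -1.   ] y [ 0.979 -0.203 -0.005] F [-0.2  0.   1.3]
turn 0.022 q6 0.51 grip 0.019352743929382875
```

Gripped at 19.4 mm. Now lifting with a firm grip.

```bash
python3 -m inch '[[[0,0,0,0,0],[0,0,0,0,0],[-0.8,0,0,0,0],[-1.2,0,0,0,0],[-1.5,0,0,0,0],[-2,0,0,0,0],[-2.5,0,0,0,0],[-2.5,0,0,0,0]]]' 55
python3 - <<'E'
from h import *
togo((.5933,.0888,.19));turn(0.1)
cv2.imwrite("pics/s2.png",cv2.resize(camera("side")[140:320,230:410,::-1],None,fx=3,fy=3,interpolation=2))
E
```

```text
time: 4.4
position: [0.5114, 0.2762, 0.1884]
tool_rot: [-0.541, -0.448, 0.555, -0.444]
ft_force: [0.1, 0.0, 0.4]
grip_width: 0.0193
t 4.4 pos [0.5114 0.2762 0.1884] shift cm [-0.17 11.83 16.68] x [-0.019 -0.008 -1.   ] y [ 0.979 -0.203 -0.017] F [0.1 0.  0.4]
turn -0.305 q6 0.51 grip 0.019291452833043954
```

View pics/s2.png

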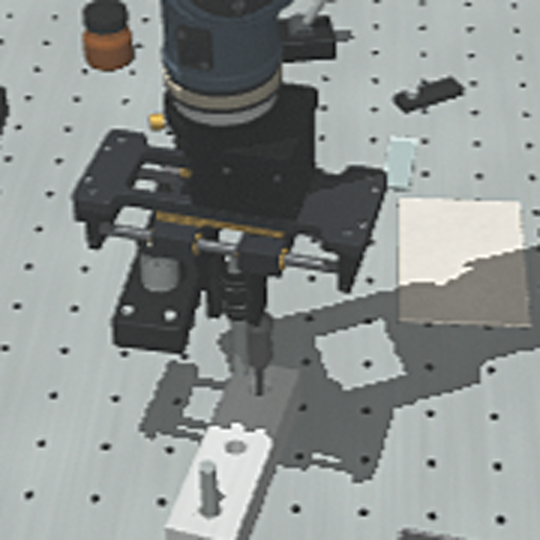

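The lance is held and clear of the hole; its foot is at crop (240,375) and the empty hole at (235,447). Moving to above the port.

```bash
python3 -m inch '[[[-1.5,0,0,0,0],[0,1.5,2.1,0,0],[0,1.5,2.1,0,0],[0,1.5,2.1,0,0],[0,1.5,2.1,0,0],[0,1.5,2.1,0,0],[0,1.5,2.1,0,0],[0,1.5,2.1,0,0]]]'
python3 - <<'E'
from h import *
togo((.5933,.0888,.17));turn(-0.1)
E
```

```text
time: 5.12
position: [0.586, 0.1134, 0.2226]
tool_rot: [-0.546, -0.45, 0.546, -0.448]
ft_force: [1.2, 0.3, -0.5]
grip_width: 0.0188
t 5.1167 pos [0.586  0.1134 0.2226] shift cm [5.25 1.21 2.28] x [-0.003  0.002 -1.   ] y [ 0.981 -0.192 -0.003] F [ 1.2  0.3 -0.5]
turn -0.094 q6 0.2 grip 0.018791861658579784
```

```bash
python3 -m inch '[[[1.2,0.6,1.1,0,0],[1.2,0.6,1.1,0,0],[1.2,0,0,0,0],[1.2,0,0,0,0],[0,0,0,0,0],[0,0,0,0,0]]]'
python3 - <<'E'
from h import *
togo((.5933,.0888,.160));turn(-0.1)
im=camera("side")[:,:,::-1]
cv2.imwrite("pics/s3.png",cv2.resize(im[180:260,245:345],None,fx=6,fy=6,interpolation=2))
print((proj("side",(.5933,.0888,.076))-[245,180])*6)
E
```

```text
time: 5.62
position: [0.5927, 0.0839, 0.1715]
tool_rot: [-0.547, -0.449, 0.548, -0.446]
ft_force: [0.3, -0.3, -0.8]
grip_width: 0.0188
t 5.6167 pos [0.5927 0.0839 0.1715] shift cm [ 1.15 -0.03 -0.49] x [-0.005  0.003 -1.   ] y [ 0.98  -0.199 -0.005] F [ 0.3 -0.3 -0.8]
turn -0.1 q6 0.15 grip 0.01882311432765462
[[232.45946858 229.61454794]]
```

View pics/s3.png

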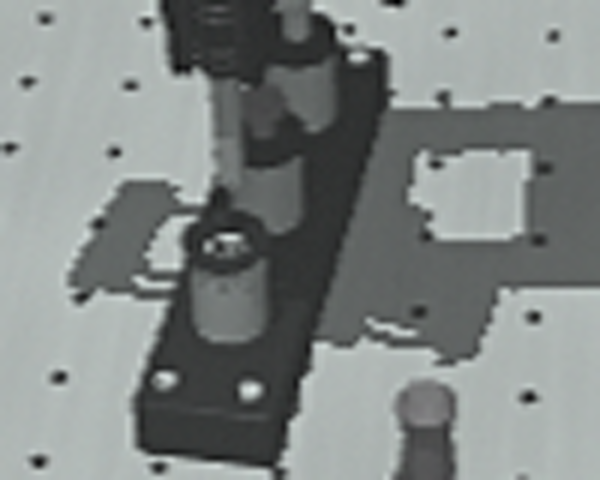

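The mouth is at crop (228,243), full px (283,220.5), and the lance stands just behind it at x≈229. I'll check the foot's predicted position against the image to find any offset of the lance across the pads.

```bash
python3 - <<'E'
from h import *
# side offset from well-known things, measured minus predicted
print("mouth", np.array([283,220.5])-proj("side",(.5933,.0888,.076)))
print("hole", np.array([308.3,289])-proj("side",(.516,.2756,.04)))
print("s2 foot pred",(proj("side",np.array([.5114,.2762,.1884])+.072*np.array([-.019,-.008,-1]))-[230,140])*3, "grip", (proj("side",np.array([.5114,.2762,.1884])-.008*np.array([-.019,-.008,-1]))-[230,140])*3)
o,M=tool();p=o["position"]+.072*M[:,0];print("s3 foot pred",p,(proj("side",p)-[245,180])*6)
d=(proj("side",p+np.eye(3)*.01)-proj("side",p));print("px per cm x,y,z",d*6)
im=camera("side")[:,:,::-1]
a=cv2.resize(im[190:228,262:302],None,fx=14,fy=14,interpolation=2)
s2=cv2.imread("pics/s2.png")[210:480,170:320]
b=cv2.resize(s2,None,fx=1.5,fy=1.5)
c=np.zeros((560,800,3),np.uint8);c[:a.shape[0],:a.shape[1]]=a;c[:b.shape[0],565:565+b.shape[1]]=b
cv2.imwrite("pics/s4.png",c)
E
```

```text
mouth [[-0.74324476  2.23090868]]
hole [[-0.42476366  1.50553287]]
s2 foot pred [[241.93285724 370.93041067]] grip [[236.96163148 288.8036851 ]]
s3 foot pred [0.59189655 0.08419587 0.09935546] [[234.08447198 179.31124405]]
px per cm x,y,z [[-24.28371297  -0.90137188]
 [ -3.07761907  15.93711021]
 [ -1.36782496 -18.76269382]]
```

View pics/s4.png

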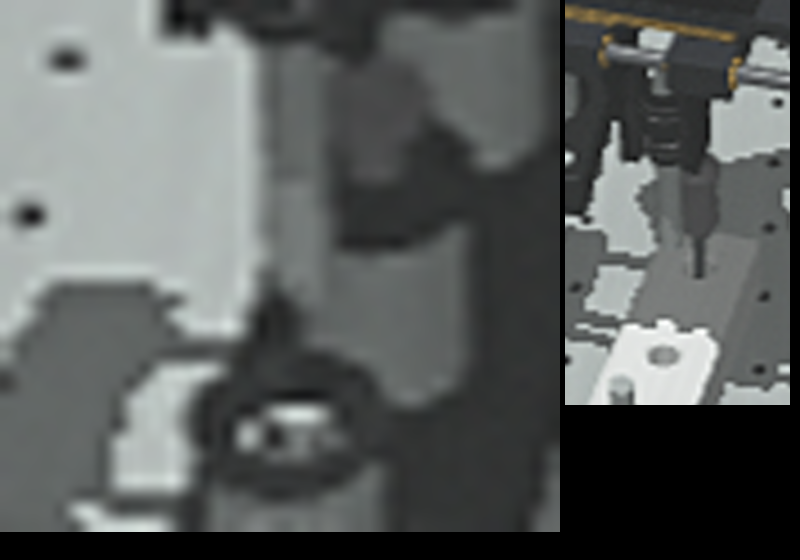

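```bash
python3 -m inch '[[[0.6,0.0,-0.7,0,0],[0.6,0,0,0,0],[0.4,0,0,0,0],[0,0,0,0,0],[0,0,0,0,0]]]'
python3 - <<'E'
from h import *
togo((.594,.091,.154))
o,M=tool();p=o["position"]+.072*M[:,0]
im=camera("side")[:,:,::-1]
a=cv2.resize(im[190:230,260:310],None,fx=14,fy=14,interpolation=2)
print("foot",p,(proj("side",p)-[260,190])*14,"mouth",(proj("side",(.5933,.0888,.076))-[260,190])*14)
cv2.imwrite("pics/s5.png",a)
E
```

```text
time: 6.13
position: [0.595, 0.0938, 0.1563]
tool_rot: [0.547, 0.449, -0.546, 0.448]
ft_force: [-0.4, -0.0, -1.1]
grip_width: 0.0188
t 6.1333 pos [0.595  0.0938 0.1563] shift cm [ 0.23 -0.05  0.3 ] x [-0.001  0.003 -1.   ] y [ 0.981 -0.196 -0.001] F [-0.4 -0.  -1.1]
foot [0.59499291 0.09402252 0.08427853] [[316.44986534 379.55388407]] mouth [[332.40542668 395.76727854]]
```

View pics/s5.png

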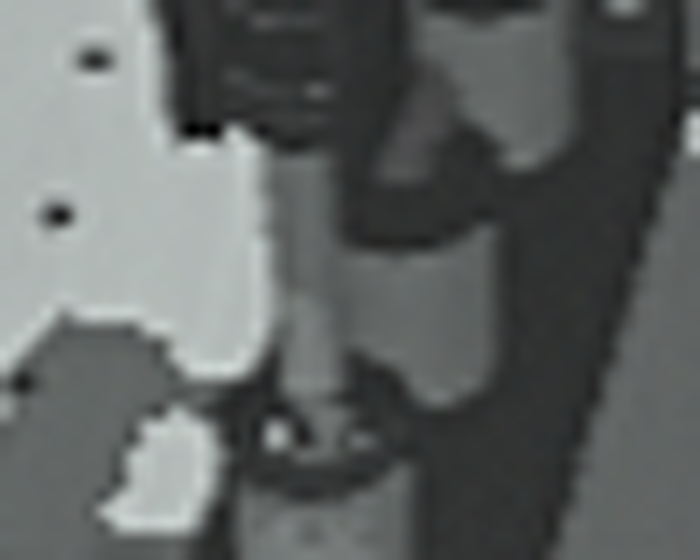

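Foot centre is about (309,390) and mouth centre about (316,419). After the 8 mm of descent left, the foot falls within ~2 mm of the mouth centre, inside the funnel. Applying a small correction and descending.

```bash
python3 -m inch '[[[0.3,-0.1,0.15,0,0],[0.3,0,0,0,0],[0.3,0,0,0,0]]]'; python3 -m inch '[[[0.3,0,0,0,0],[0.3,0,0,0,0]]]'
python3 - <<'E'
from h import *
togo((.5938,.0924,.148))
E
```

```text
time: 6.43
position: [0.5944, 0.0924, 0.1478]
tool_rot: [0.548, 0.449, -0.546, 0.448]
ft_force: [1.1, -0.3, -0.6]
grip_width: 0.019
time: 6.6
position: [0.5944, 0.0921, 0.1412]
tool_rot: [0.548, 0.449, -0.546, 0.448]
ft_force: [0.1, 0.1, -0.8]
grip_width: 0.0185
t 6.6 pos [0.5944 0.0921 0.1412] shift cm [-0.68 -0.07 -0.02] x [ 0.002  0.003 -1.   ] y [ 0.981 -0.196  0.001] F [ 0.1  0.1 -0.8]
```

No side force, and the foot is 7 mm below the mouth, so it's in the bore. Now the seal.

```bash
for i in 1; do python3 -m inch '[[[0.2,0,0,0,0],[0.2,0,0,0,0]]]'; python3 -m inch '[[[0.2,0,0,0,0]]]'; python3 -m inch '[[[0.2,0,0,0,0]]]'; python3 -m inch '[[[0.2,0,0,0,0]]]'; done | grep -v -e rot -e grip
```

```text
time: 6.77
position: [0.5954, 0.0923, 0.1378]
ft_force: [-1.0, 0.2, 4.6]
time: 6.85
position: [0.5957, 0.0923, 0.1362]
ft_force: [-1.3, -0.3, 3.6]
time: 6.93
position: [0.5957, 0.0923, 0.1346]
ft_force: [-1.2, 0.0, 3.9]
time: 7.02
position: [0.5958, 0.0923, 0.1329]
ft_force: [-1.0, 0.5, 6.9]
```

```bash
python3 -m inch '[[[0.15,0,0,0,0],[0.15,0,0,0,0],[0.1,0,0,0,0]]]' | grep -v -e rot -e grip
```

```text
time: 7.27
position: [0.5958, 0.0923, 0.1294]
ft_force: [-0.6, -0.9, 2.9]
```

```bash
python3 -m inch '[[[0.08,0,0,0,0],[0.08,0,0,0,0]]]' | grep -v -e rot -e grip
```

```text
time: 7.43
position: [0.5957, 0.0924, 0.1273]
ft_force: [-0.3, 0.3, 4.0]
```

```bash
python3 -m inch '[[[0.08,0,0,0,0],[0.08,0,0,0,0]]]' | grep -v -e rot -e grip
```

```text
time: 7.6
position: [0.5957, 0.0923, 0.1254]
ft_force: [-1.1, 0.3, 2.5]
```

```bash
python3 -m inch '[[[0,0,0,0,0]]]' | grep -v -e rot -e grip
```

```text
time: 7.68
position: [0.5957, 0.0923, 0.1249]
ft_force: [0.1, 0.5, 0.0]
```

```bash
python3 -m inch '[[[0.1,0,0,0,0],[0.1,0,0,0,0]]]' | grep -v -e rot -e grip
```

```text
time: 7.85
position: [0.5958, 0.0924, 0.1229]
ft_force: [-1.5, -0.2, 3.2]
```

```bash
python3 -m inch '[[[0.09,0,0,0,0],[0.09,0,0,0,0]]]' | grep -v -e rot -e grip
```

```text
time: 8.02
position: [0.5958, 0.0924, 0.1212]
ft_force: [-1.2, 0.5, 5.9]
```

```bash
python3 -m inch '[[[0.08,0,0,0,0],[0.08,0,0,0,0]]]' | grep -v -e rot -e grip
```

```text
time: 8.18
position: [0.5959, 0.0924, 0.1208]
ft_force: [-1.7, 0.1, 9.1]
```

Progress has slowed and the force is rising, probably the stop at about 27 mm depth. I'll push on gently.

```bash
python3 -m inch '[[[0.1,0,0,0,0],[0.1,0,0,0,0]]]' | grep -v -e rot
```

```text
time: 8.35
position: [0.5959, 0.0924, 0.1208]
ft_force: [-2.1, 0.6, 8.8]
grip_width: 0.0189
```

```bash
python3 -m inch '[[[0.18,0,0,0,0],[0.18,0,0,0,0]]]' | grep -v -e rot
```

```text
time: 8.52
position: [0.596, 0.0925, 0.1205]
ft_force: [-4.3, 0.1, 15.3]
grip_width: 0.0185
```

```bash
python3 -m inch '[[[0.24,0,0,0,0],[0.24,0,0,0,0],[0.24,0,0,0,0]]]' | grep -v -e rot
```

```text
time: 8.77
position: [0.596, 0.0925, 0.1202]
ft_force: [-4.6, -0.6, 17.7]
grip_width: 0.0186
```

```bash
python3 -m inch '[[[0.3,-0.03,0,0,0],[0.32,-0.03,0,0,0],[0.32,-0.03,0,0,0]]]' | grep -v -e rot
```

```text
time: 9.02
position: [0.5959, 0.0926, 0.1201]
ft_force: [-6.0, 0.2, 20.5]
grip_width: 0.0184
```

```bash
python3 -m inch '[[[0.38,-0.03,0,0,0],[0.38,-0.03,0,0,0]]]' | grep -v -e rot; python3 -m inch '[[[0.1,0,0,0,0],[0,0,0,0,0],[0,0,0,0,0]]]' | grep -v -e rot
```

```text
time: 9.18
position: [0.5957, 0.0927, 0.1198]
ft_force: [-6.9, -0.8, 25.1]
grip_width: 0.0188
time: 9.43
position: [0.595, 0.0926, 0.1216]
ft_force: [-0.8, -0.1, 0.3]
grip_width: 0.0189
```

```bash
python3 -m inch '[[[0.25,-0.03,0,0,0],[0.33,-0.03,0,0,0],[0.36,-0.03,0,0,0]]]' | grep -v -e rot; python3 -m inch '[[[0.15,0,0,0,0.1],[0.1,0,0,0,0.3],[0,0,0,0,0.5],[0,0,0,0,0.5],[0,0,0,0,0.5],[0,0,0,0,0.5]]]' | grep -v -e rot
```

```text
time: 9.68
position: [0.5957, 0.0928, 0.1193]
ft_force: [-8.0, -0.5, 32.5]
grip_width: 0.0185
time: 10.18
position: [0.5961, 0.0927, 0.1187]
ft_force: [-1.1, 0.2, -0.2]
grip_width: 0.0409
```

The peak reading was 32.5 N, under 35. Released; retreating upward and then checking.

```bash
python3 -m inch '[[[-1,0,0,0,0.5],[-1.5,0,0,0,0.5],[-2,0,0,0,0.5],[-2.5,0,0,0,0.5],[-3,0,0,0,0.5],[-2,0,0,0,0.5]]]' | grep -v -e rot
python3 - <<'E'
from h import *
togo((.43,-.3,.2));turn(-0.1)
im=camera("side")[:,:,::-1]
cv2.imwrite("pics/s6.png",cv2.resize(im[100:260,230:390],None,fx=3.7,fy=3.7,interpolation=2))
E
```

```text
time: 10.68
position: [0.5897, 0.0926, 0.2361]
ft_force: [-0.1, 0.5, 0.7]
grip_width: 0.0435
t 10.6833 pos [0.5897 0.0926 0.2361] shift cm [ 3.64 -8.13 41.6 ] x [-0.    -0.001 -1.   ] y [ 0.981 -0.192  0.   ] F [-0.1  0.5  0.7]
turn -0.093 q6 0.16 grip 0.04354608122658398
```

View pics/s6.png

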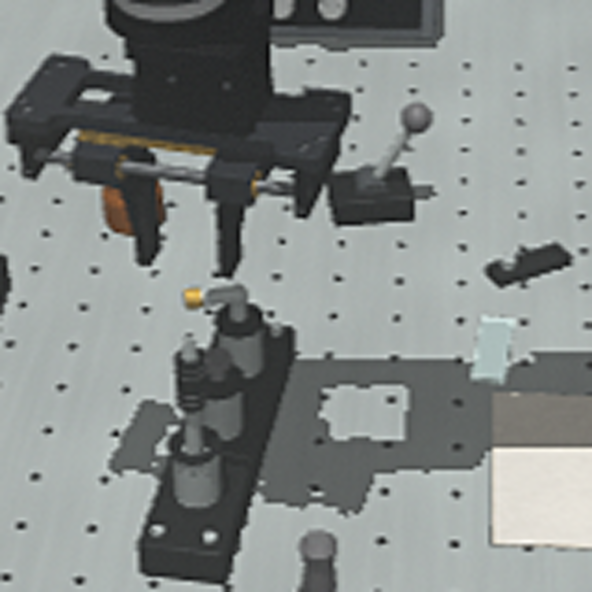

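The lance stands upright in the port: nozzle at crop (190,345), sleeve above the collar. The ball is at (416,117), still on the near side. Now to the valve, first turning and closing the jaws.

```bash
python3 -m inch '[[[0,0,0,-0.12,0.3],[0,0,0,-0.12,0.1],[0,0,0,-0.12,0],[0,0,0,0,0]]]' 20 | grep -v -e rot
python3 - <<'E'
from h import *
print(onz("top",(441.6,240.3),.087),onz("side",(342.3,131.8),.087))
togo((.4155,-.317,.2));turn(.188)
E
```

```text
time: 11.07
position: [0.594, 0.0927, 0.2453]
ft_force: [-0.6, -0.7, 0.8]
grip_width: 0.0248
[ 0.45977149 -0.31387375  0.087     ] [ 0.46211407 -0.30724124  0.087     ]
t 11.0667 pos [0.594  0.0927 0.2453] shift cm [  4.28 -25.03  37.05] x [ 0.016 -0.001 -1.   ] y [0.983 0.181 0.016] F [-0.6 -0.7  0.8]
turn -0.006 q6 -0.21 grip 0.024766184375916805
```

```bash
python3 -m inch '[[[0,-1.8,2.6,0,0],[0,-1.8,2.6,0,0],[0,-1.8,2.6,0,0],[0,-1.8,2.6,0,0],[0,-1.8,2.6,0,0],[0,-1.8,2.6,0,0],[0,-1.8,2.6,0,0],[0,-1.8,2.6,0,0]]]' | grep -v -e rot
python3 - <<'E'
from h import *
togo((.416,-.319,.2));turn(.188)
E
```

```text
time: 11.73
position: [0.4869, -0.1393, 0.2432]
ft_force: [0.6, -0.8, 0.2]
grip_width: -0.0
t 11.7333 pos [ 0.4869 -0.1393  0.2432] shift cm [  4.15 -10.07  16.53] x [ 0.021  0.002 -1.   ] y [0.986 0.166 0.021] F [ 0.6 -0.8  0.2]
turn -0.021 q6 -0.68 grip -1.874170749112088e-05
```

```bash
python3 -m inch '[[[0,-1.8,2.6,0,0],[0,-1.8,2.6,0,0],[0,-1.8,2.6,0,0],[0,-1.8,2.6,0,0],[0,-1.6,2.4,0,0],[0,-1.3,2,0,0],[0,0,0,0,0]]]' | grep -v -e rot
python3 - <<'E'
from h import *
togo((.416,-.319,.078));turn(.188)
E
```

```text
time: 12.32
position: [0.4036, -0.3144, 0.2417]
ft_force: [0.8, -0.4, 0.6]
grip_width: 0.0002
t 12.3167 pos [ 0.4036 -0.3144  0.2417] shift cm [16.39  0.83  0.55] x [ 0.021 -0.002 -1.   ] y [0.99  0.136 0.021] F [ 0.8 -0.4  0.6]
turn -0.051 q6 -1.03 grip 0.0002468162857370005
```

```bash
python3 -m inch '[[[2.5,0,0.1,-0.05,0],[2.5,0,0.1,0,0],[2.5,0,0.1,0,0],[2.5,0,0.1,0,0],[2.2,0,0.1,0,0],[2,0,0,0,0],[1,0,0,0,0],[0,0,0,0,0]]]' | grep -v -e rot
python3 - <<'E'
from h import *
togo((.416,-.319,.078));turn(.188)
im=camera("side")[:,:,::-1];t=camera("top")[:,:,::-1]
f=lambda a:cv2.resize(a,None,fx=5,fy=5,interpolation=2)
cv2.imwrite("pics/s7.png",np.hstack([f(im[90:170,300:380]),f(t[200:280,390:470])]))
E
```

```text
time: 12.98
position: [0.4108, -0.321, 0.086]
ft_force: [-0.4, -0.1, -0.4]
grip_width: 0.0007
t 12.9833 pos [ 0.4108 -0.321   0.086 ] shift cm [ 0.82  0.52 -0.12] x [ 0.027 -0.005 -1.   ] y [0.987 0.16  0.026] F [-0.4 -0.1 -0.4]
turn -0.027 q6 -1.07 grip 0.0007026860480700708
```

View pics/s7.png

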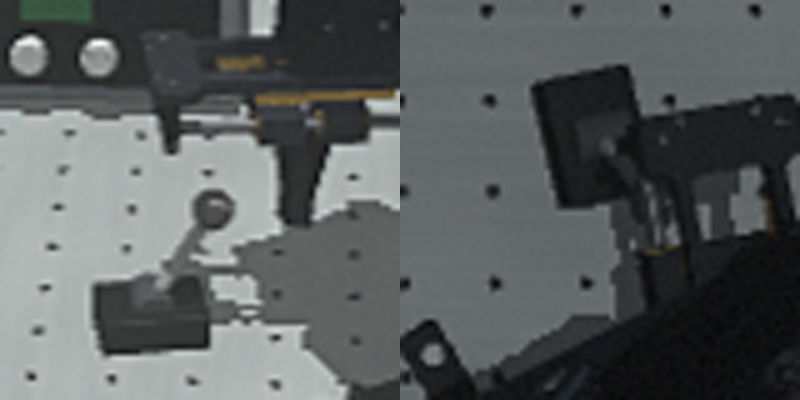

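Side crop: the fingertips at (297,222) are on the near side of the ball (213,210), clear of it. Lowering slightly, then pushing along +x of the valve.

```bash
python3 -m inch '[[[0.5,0,0,-0.03,0],[0.5,0,0,0,0],[0,0.8,0,0,0],[0,0.8,0,0,0],[0,0.8,0,0,0],[0,0.8,0,0,0],[0,0.8,0,0,0],[0,0.8,0,0,0]]]' | grep -v -e rot
python3 - <<'E'
from h import *
togo((.507,-.302,.078));turn(.188)
E
```

```text
time: 13.75
position: [0.4647, -0.3135, 0.0852]
ft_force: [-1.5, -0.6, 1.8]
grip_width: 0.0005
t 13.75 pos [ 0.4647 -0.3135  0.0852] shift cm [ 0.84  4.34 -0.35] x [ 0.034 -0.014 -0.999] y [0.982 0.187 0.03 ] F [-1.5 -0.6  1.8]
turn 0.0 q6 -1.0 grip 0.0005480325018638116
```

```bash
python3 -m inch '[[[0.15,0.8,0,0,0],[0.15,0.8,0,0,0],[0.15,0.8,0,0,0],[0.15,0.8,-0.1,0,0]]]' | grep -v -e rot
python3 - <<'E'
from h import *
togo((.507,-.302,.078));turn(.188)
E
```

```text
time: 14.08
position: [0.5011, -0.3062, 0.0807]
ft_force: [-1.1, -0.8, 0.5]
grip_width: 0.0004
t 14.0833 pos [ 0.5011 -0.3062  0.0807] shift cm [ 0.28  0.65 -0.31] x [ 0.036 -0.016 -0.999] y [0.982 0.187 0.032] F [-1.1 -0.8  0.5]
turn 0.001 q6 -0.95 grip 0.00043500784508709265
```

```bash
python3 -m inch '[[[0,0.4,0,0,0],[0,0.4,0,0,0]]]' | grep -v -e rot;python3 -m inch '[[[0,0.3,0,0,0],[0,0.3,0,0,0]]]' | grep -v -e rot;python3 -m inch '[[[0,0.2,0,0,0],[0,0.2,0,0,0]]]' | grep -v -e rot
```

```text
time: 14.25
position: [0.5104, -0.3036, 0.0798]
ft_force: [-0.7, 0.1, -0.6]
grip_width: 0.0003
time: 14.42
position: [0.515, -0.3021, 0.0791]
ft_force: [-10.5, -5.6, 2.9]
grip_width: -0.0001
time: 14.58
position: [0.5147, -0.3023, 0.0791]
ft_force: [-6.9, -2.3, 4.7]
grip_width: 0.0002
```

The lever is against its end stop: 7–10 N with no further travel. Backing off and rising before the final look.

```bash
python3 -m inch '[[[0,-1,0,0,0],[0,-1.5,0,0,0],[-1,-2,0,0,0],[-2.5,-2,0,0,0],[-2.5,-2,0,0,0],[-3,-2,0,0,0],[-3,-2,0,0,0],[0,0,0,0,0]]]' | grep -v -e rot
python3 - <<'E'
from h import *
im=camera("side")[:,:,::-1];t=camera("top")[:,:,::-1]
f=lambda a,k:cv2.resize(a,None,fx=k,fy=k,interpolation=2)
a=f(im[80:350,200:400],2.2);b=f(t[170:250,170:450],1.2)
b=f(t[160:310,150:470],1.1)
c=np.zeros((594,800,3),np.uint8);c[:a.shape[0],:a.shape[1]]=a;c[:b.shape[0],445:445+b.shape[1]]=b[:,:355]
d=f(im[190:250,255:335],4.3);c[200:200+d.shape[0],450:450+d.shape[1]]=d
cv2.imwrite("pics/s8.png",c)
# expected nozzle px with foot at ~27.5 mm below mouth
print((proj("side",[(.594,.092,.0485+.116),(.594,.092,.0485+.060),(.594,.092,.076)])+[-.6,1.7]-[255,190])*4.3+[450,200])
u=np.array([.982,.186]);ctr=np.array([.496,-.302])
print("ball open", (proj("side",[*(ctr+.039*u),.086])-[200,80])*2.2)
E
```

```text
time: 15.25
position: [0.383, -0.3246, 0.1981]
ft_force: [0.0, -0.1, -0.1]
grip_width: 0.0007
[[559.98815738 211.27199186]
 [565.85515343 289.2698321 ]
 [569.10691542 332.49986172]]
ball open [[260.67352427 117.97858587]]
```

View pics/s8.png

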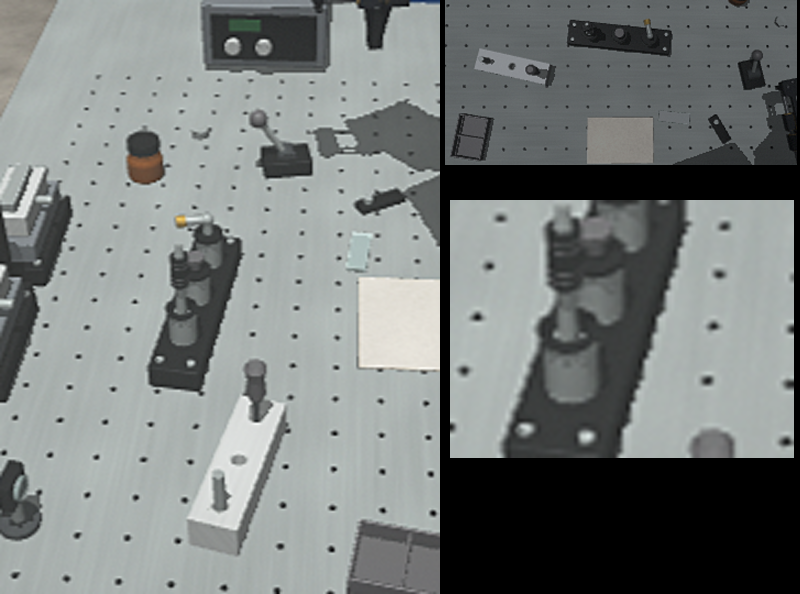

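The last picture shows the ball at (259,118), against (261,118) expected for fully open. The lance stands upright in the port with its nozzle at about (564,208), against (560,211) expected when bottomed. The post, driver and the other visible items are in place. Handing in.

```bash
python3 -c "
from rig import robot
print(robot.get_obs()['ft_force'],robot.hand_in())"
```

```text
the job is handed in; nothing more can be done
[ 0.72061748 -0.45333543  0.03702065] None
```

The purge lance is standing bottomed in the open fitting and the toggle valve is flipped fully open. I handed the job in after about 15 s of robot time, with the arm clear of everything.

- **Lance:** I took it from the middle rack hole and pushed it past the seal. It met the stop about 27 mm below the mouth, where the force rose at roughly 15 N/mm with almost no further travel. I pressed it to 25 N, then to 32.5 N just before letting go. Force was only read at the end of each call, so a brief higher peak between readings can't be ruled out, but no reading passed 35 N. There was a side force of up to 8 N while pressing.
- **Valve:** I pushed the ball over after the lance was seated, until the lever sat against its end stop at 7–10 N with no further travel.
- **Last picture:** The ball is within 2 pixels of its expected fully open position (magnified view). The nozzle is within about 5 pixels (about 1 camera pixel) of its expected position when bottomed. The post, screwdriver and the other items in view look undisturbed.
- **Disagreement:** The two cameras differed by about 1.5–2 pixels (5–8 mm) throughout. I lined up the insertion from the side picture alone, comparing the lance's foot with the mouth, and the lance entered without side force.

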